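# Swing the bedside tray one index hole towards the tumbler

### The arm

A 7-joint arm with a two-finger parallel gripper is mounted at the origin on the work surface. World frame = base frame: x ahead of the robot, y to its left, z up, the work surface at z = 0. Lengths are in mm, angles in rad, forces in N, time in s.
With the tool pointing down it reaches from about 400 to 875 mm from the base axis. Payload 19.3 kg.
Tool frame: the origin (TCP) lies at the very end of the fingers, on their centre line; the grasp point (between the pads) lies 19 mm behind it; z points along the fingers, y is the line along which they close (so a half turn about z gives the same grasp; the last joint's range is limited). The gripper opens to 85 mm and grips with 20 to 120 N. Pads are 22 mm wide; open, the fingers measure 114 mm over their backs; the gripper's body (76 mm by 85 mm) begins 54 mm behind the grasp point. The pads swing forward as they close: fully open they stand 13 mm farther back than shut.
Start: joints at [1.102, 0.521, -0.036, 1.599, 0.021, 1.021, -0.113], TCP at [242.668, -575.958, 231.291] pointing down, gripper open.
Joint ranges: [-2.91, 2.91], [-0.3, 2.13], [-1.5, 1.42], [0.17, 2.43], [-1.26, 4.41], [0.16, 1.93], [-2.52, 2.52]. Speed limits (rad/s): [1.89, 1.89, 2.39, 2.39, 3.01, 3.01, 3.01].

### API

Orientations are given as a 3x3 rotation matrix whose columns are the frame's x, y, z axes.
In Python, from plant import telemetry, cams, sign_off gives the robot as it stands.
- The arm moves only by the tool step_arm, never from a script. Its argument "moves" is a list that holds one entry, the list of rows, each a list of 5 numbers: the finger opening in mm, from 0 to 85.4, then the shift along the tool's x, y, z in mm, then the turn about the tool's z in degrees. In form: [[[jaw, tx, ty, tz, twist], ...]]. A call has 1 to 5 rows; each row shifts and turns the commanded pose from where the row before left it, along the tool's axes as they then stand; what a row does not reach is not made up. A row lasts 1/12 s, in which the tool goes at most 41.7 mm and 7.16 degrees, less where a joint would pass 70% of its speed; a pose out of reach is approached as far as the arm can. A call is refused whole if a number of a shift passes 41.7 or a number of a turn 7.16, either way. A call with a gripper value outside its range is refused whole. The fingers move at their own pace and stop on an object; the grip force is fixed at half the most. Time passes only in rows, so rows that do not move let the fingers close. It gives the time, the measured TCP pose, the force, the opening and the grip force at its end, in the units of the state.
- telemetry.read_state(): the state, without advancing time (a new reading comes with each control period).
- cams.get_image(name): name is "side" or "top"; returns a dict with "frame" (384x512x3 uint8, red, green, blue), "z_map" (384x512 float32, mm along the optical axis (not along the pixel's ray), 0 where there is no reading), "fx", "fy", "cx", "cy" (pixels), "R" (3x3) and "t" (3): a world point X has camera coordinates R X + t. Camera axes: x right, y down, z forward; pixel columns grow to the right and rows downward; lengths in mm; the calibration is good to about 2 mm. A picture is of the moment at which its call begins.
- sign_off(): hands the job in; it is judged then, once.
The state is a dict: "clock": time; "joint_pos": joint angles; "qd": joint speeds; "joint_torque": joint torques, N m; "position": TCP position; "eef_rot": TCP orientation; "contact_force": force on the tool from outside, world axes, zero at the start; "torque": the same for the moment, N m; "finger_gap": opening from 0.0 (shut) to 1.0 (fully open); "grasp_force": force on a finger pad.
Only numpy, scipy, OpenCV 4.12 (cv2) and the standard library are available. Lean on these libraries where they do the work, as an engineer would, in place of code of your own. Each camera call takes 0.05 s, during which the arm holds its last target. There are 200 camera calls.

### The job

The swing tray with the tablet case is locked in the middle hole of its stand. Pull up the knob of its sprung index pin, swing the tray arm to the very next hole on the side where the glass tumbler stands, and let go so that the pin springs fully home in that hole. Keep the tablet case in the tray and leave the tumbler and the white ceramic ear-bulb holder standing where they are.

Things in the scene. Friction and masses are not known exactly. Their poses are not given: they have to be found in the camera images.
- stand: Fixed swing-tray stand: grey round foot (110 mm across), steel quadrant (top at 24 mm). Origin on the table under the arm's pivot; z up; x along the swing arm when in the middle hole. Five holes on a circle of 110 mm radius about the pivot, at -50, -25, 0, 25, 50 degrees (positive anticlockwise from above), with funnel mouths: a pin let go within 10 mm of a hole along the arc slides in.
- swing (a joint): Angle (rad) of the swing arm about the vertical pivot: 0 in the middle hole (always the start), positive anticlockwise from above. Holes at -0.873, -0.436, 0, 0.436, 0.873; end stops at +-0.98. The aluminium arm is 36 mm wide, its top at 40 mm. It turns easily (under 1 N at the knob) once the pin is out and stays where it is left.
- knob (a point): Centre, half-way up, of the index pin's pull knob: an upright dark steel cylinder, 28 mm across, 32 mm tall, above a steel neck 22 mm across on the arm, 110 mm from the pivot. With the pin home the centre is 86 mm above the table. It moves with the pin and the arm. Nothing near it is higher than 66 mm. Can be pinched from above in any direction.
- pin (a joint): Lift (m) of the index pin and its knob: 0 fully home in a hole, 0.012 just clear of the quadrant, 0.024 the stop. A spring pushes it down (3 N when home, 7.5 N at the stop), so the knob must be held up while the arm turns; 18 mm of lift is good. Let go between holes, it rests on the quadrant at 0.012.
- tray (a point): Centre of the floor of the small stainless steel tray (110 x 150 mm, rim 16 mm high) at the end of the swing arm, 210 mm from the pivot, 43 mm above the table. Fixed to the arm.
- case_mid (a point): Centre of the loose grey plastic tablet case (75 x 100 x 20 mm) lying in the tray. It rides along; not to be handled.
- tumbler_mid (a point): Centre, half-way up, of the upright empty glass tumbler (72 mm across, 100 mm tall), loose on the table to one side of the stand, left or right. It shows which way to swing. It stands clear of the tray's whole swing. Axis z up.
- holder_mid (a point): Centre, half-way up, of the white ceramic ear-bulb holder, an egg-cup shape (66 mm across, 62 mm tall), loose on the table on the other side of the stand. Clear of the tray's swing. Axis z up.
Things that resemble listed ones, but are neither listed nor needed, are in the scene too. Of the things shaped like the part that bears case_mid, the grey one is meant. What is shaped like the part that bears tumbler_mid but yellow is not meant.

How it is judged (in metres and radians):
On the way:
1. the index pin is pulled up out of the middle hole (value of joint pin above 0.0105 m and value of joint swing between -0.1 and 0.1 rad), for 0.05 s.
At the end, for the whole second after the job is handed in: The arm is at rest in the first hole (25 degrees, within 4 degrees) on the tumbler's side, the pin is home (lift under 4 mm), and the tablet case lies flat in the tray (within 50 mm of its centre) (((y of tumbler_mid in the frame of stand above 0 m and value of joint swing between 0.3663 and 0.5063 rad) or (y of tumbler_mid in the frame of stand below 0 m and value of joint swing between -0.5063 and -0.3663 rad)) and value of joint pin below 0.004 m and velocity of joint swing between -0.05 and 0.05 rad/s and horizontal distance between case_mid and tray below 0.05 m and distance between case_mid and tray below 0.055 m and angle between case_mid's own z axis and vertical below 0.3 rad); the robot touches nothing.
It fails at once if the tumbler is shifted by more than 20 mm or tipped (distance of tumbler_mid from where it was at the start of the episode above 0.02 m or angle between tumbler_mid's own z axis and vertical above 0.3 rad).
It fails at once if the ear-bulb holder is shifted by more than 20 mm or tipped (distance of holder_mid from where it was at the start of the episode above 0.02 m or angle between holder_mid's own z axis and vertical above 0.3 rad).
It also fails if it takes over 32 s, if anything falls off the work surface, if the arm or the gripper's body presses on something with over 40 N, if the wrist force passes 120 N, or if a joint passes its speed limit or range.

## Working session

There is one attempt and no reset: what is moved stays moved. The work goes in short steps, Python scripts to look and compute and a tool call to move; the robot and the scene stay as the last step left them, time stands still between calls to the robot, and variables do not carry over. Pictures are saved under pics/ and viewed, at most 10 in all, crops included, and the job is handed in when it is done.

Besides the shell and the picture viewer there is one more tool, called after "Emit:" by a JSON object that holds its "api" and its "payload". step_arm: Moves the arm, as the interface text tells. Its arguments: {"type":"object","properties":{"moves":{"type":"array"}},"required":["moves"]}

```bash
mkdir -p pics; cat > h.py <<'E'
import numpy as np,cv2
from plant import telemetry,cams,sign_off
def grab(n,f):
    d=cams.get_image(n); cv2.imwrite('pics/'+f+'.png',d['frame'][:,:,::-1]); np.savez('pics/'+f+'.npz',**d); return d
def world(d,u,v,z=None):
    z=float(d['z_map'][v,u]) if z is None else z
    c=np.array([(u-d['cx'])/d['fx']*z,(v-d['cy'])/d['fy']*z,z])
    return np.array(d['R']).T@(c-np.array(d['t']))
E
python3 - <<'E'
from h import *
a=grab('side','s0');b=grab('top','t0')
s=telemetry.read_state();print(s['clock'],s['position'],s['eef_rot'])
cv2.imwrite('pics/both.png',cv2.resize(np.hstack([a['frame'],b['frame']])[:,:,::-1],(800,300),interpolation=cv2.INTER_AREA))
E
```

```text
0.1 [ 242.53829164 -575.71129174  230.81942037] [[ 9.21520784e-01  3.88328739e-01 -4.83968397e-04]
 [ 3.88329023e-01 -9.21520402e-01  8.47753426e-04]
 [-1.16779732e-04 -9.69161377e-04 -9.99999524e-01]]
```

View pics/t0.png

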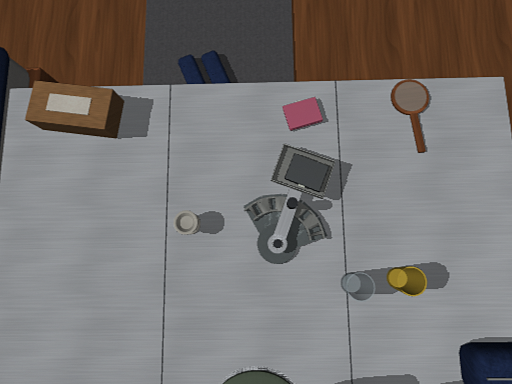

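View pics/s0.png

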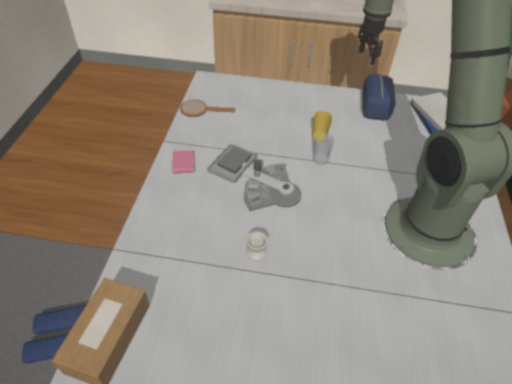

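The top view shows the pivot at (278,243), knob (292,203), and grey case in the tray (309,172); the pink box (303,113) is a case lookalike. There are two tumblers: clear glass at (355,285) and yellow at (407,280). The clear glass one fits the description. The white holder is at (187,223) on the other side. I'll confirm this in one crop and measure the knob in both views.

```bash
python3 - <<'E'
from h import *
a=dict(np.load('pics/s0.npz'));b=dict(np.load('pics/t0.npz'))
for n,u,v in [('pivot',278,243),('knob',292,203),('case',309,172),('tumb',352,284),('holder',187,222),('yellow',398,278)]: print(n,world(b,u,v).round(1))
for n,u,v in [('knob',258,163),('knob',258,166),('pivot',286,187),('tumb',322,150)]: print('side',n,world(a,u,v).round(1))
# knob top points by height in both depth maps
for n,d,(u0,u1,v0,v1) in [('top',b,(275,310,185,222)),('side',a,(245,275,150,185))]:
    P=np.array([world(d,u,v) for v in range(v0,v1) for u in range(u0,u1) if d['z_map'][v,u]>0])
    m=P[P[:,2]>75]; print(n,len(m),m.mean(0).round(1),m.min(0).round(1),m.max(0).round(1))
c1=cv2.resize(b['frame'][130:310,170:440],(540,360),interpolation=cv2.INTER_CUBIC)
c2=cv2.resize(a['frame'][130:220,215:350],(260,173),interpolation=cv2.INTER_CUBIC)
o=np.zeros((360,800,3),np.uint8);o[:,:540]=c1;o[:173,540:]=c2
cv2.imwrite('pics/crop.png',o[:,:,::-1])
E
```

```text
pivot [463.6 -64.9  47.5]
knob [ 563.1 -100.7  105. ]
case [ 651.8 -152.7   63.8]
tumb [ 351.7 -263.9    7.2]
holder [522.9 178.8  52.8]
yellow [ 374.2 -353.7  102.5]
side knob [565.3 -95.8 100. ]
side knob [564.2 -90.6  91.4]
side pivot [464.1 -56.1  46.8]
side tumb [ 359.7 -227.9   75.2]
top 106 [ 565.  -101.9  100. ] [ 552.3 -116.4   75.2] [579.3 -89.  106.5]
side 86 [566.9 -95.8  94.4] [ 554.7 -115.4   75.2] [580.1 -83.2 106.1]
```

View pics/crop.png

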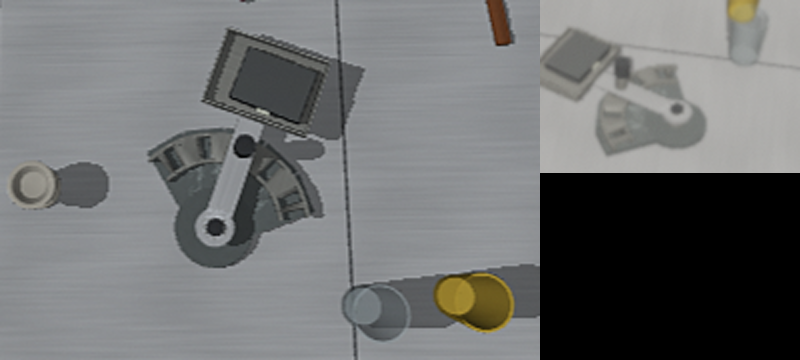

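The crop confirms it. The clear glass tumbler at crop (375,310) is on the right, at negative y in the stand frame, with the yellow one beside it. The grey case is in the tray, and the dark knob at crop (245,146) is at about (566,-102), top about 103 mm. So the swing is −25° (clockwise). Now moving above the knob.

Emit:
{"api": "step_arm", "payload": {"moves": [[[85,24,-15.5,0,0],[85,24,-15.5,0,0],[85,24,-15.5,0,0],[85,24,-15.5,0,0],[85,24,-15.5,0,0]]]}}

```text
clock: 0.52
position: [323.6, -456.6, 231.1]
eef_rot: [[0.922, 0.388, -0.0], [0.388, -0.922, 0.0], [-0.0, -0.0, -1.0]]
contact_force: [-0.2, -0.2, -0.4]
finger_gap: 0.996
grasp_force: 0.0
```

Emit:
{"api": "step_arm", "payload": {"moves": [[[85,24,-15.5,0,0],[85,24,-15.5,0,0],[85,24,-15.5,0,0],[85,24,-15.5,0,0],[85,24,-15.5,0,0]]]}}

```text
clock: 0.93
position: [404.1, -338.6, 231.2]
eef_rot: [[0.922, 0.388, -0.0], [0.388, -0.922, 0.0], [-0.0, -0.0, -1.0]]
contact_force: [1.1, -0.0, -0.2]
finger_gap: 0.996
grasp_force: 0.0
```

Emit:
{"api": "step_arm", "payload": {"moves": [[[85,24,-15.5,0,0],[85,24,-15.5,0,0],[85,24,-15.5,0,0],[85,24,-15.5,0,0],[85,24,-15.5,0,0]]]}}

```text
clock: 1.35
position: [484.6, -220.6, 231.1]
eef_rot: [[0.922, 0.388, -0.0], [0.388, -0.922, 0.0], [-0.0, -0.0, -1.0]]
contact_force: [0.3, -1.0, 0.6]
finger_gap: 0.993
grasp_force: 0.0
```

Emit:
{"api": "step_arm", "payload": {"moves": [[[85,24,-15.5,0,0],[85,24,-15.5,0,0],[85,24,-15.5,0,0],[85,24,-15.5,0,0],[85,0,0,0,0]]]}}

```text
clock: 1.77
position: [551.0, -122.0, 231.0]
eef_rot: [[0.919, 0.394, 0.001], [0.394, -0.919, 0.002], [0.002, -0.002, -1.0]]
contact_force: [-0.2, 1.9, -0.2]
finger_gap: 0.996
grasp_force: 0.0
```

Emit:
{"api": "step_arm", "payload": {"moves": [[[85,21.5,-12.5,0,0],[85,0,0,28,0],[85,0,0,28,0],[85,0,0,28,0],[85,0,0,24,0]]]}}

```text
clock: 2.18
position: [562.8, -107.6, 121.5]
eef_rot: [[0.921, 0.389, -0.001], [0.389, -0.921, 0.0], [-0.001, -0.001, -1.0]]
contact_force: [0.1, -0.3, -0.4]
finger_gap: 0.996
grasp_force: 0.0
```

```bash
python3 - <<'E'
from h import *
a=grab('side','s1');print(telemetry.read_state()['position'])
cv2.imwrite('pics/s1c.png',cv2.resize(a['frame'][60:230,170:370],(800,600)[::1],interpolation=cv2.INTER_CUBIC)[:,:,::-1])
E
```

```text
[ 560.92019113 -107.36500288  117.49478494]
```

View pics/s1c.png

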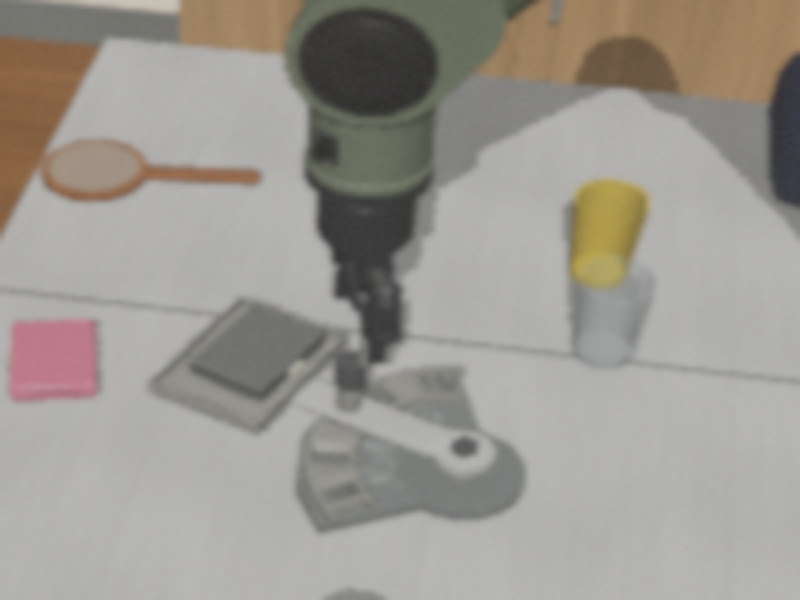

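The gripper is above the knob, with the near fingertip at crop (378,355) and knob top at (350,350), which matches the numbers. A small correction of (5,5) mm is needed, then down and close.

Emit:
{"api": "step_arm", "payload": {"moves": [[[85,6.5,-2.5,0,0],[85,0,0,15,0],[85,0,0,15,0],[85,0,0,15,0],[85,0,0,0,0]]]}}

```text
clock: 2.65
position: [568.5, -102.4, 77.8]
eef_rot: [[0.921, 0.389, -0.001], [0.389, -0.921, 0.0], [-0.001, -0.001, -1.0]]
contact_force: [0.6, -0.7, -0.9]
finger_gap: 0.994
grasp_force: 0.0
```

Emit:
{"api": "step_arm", "payload": {"moves": [[[40,0,0,0,0],[40,0,0,0,0],[40,0,0,0,0],[20,0,0,0,0],[20,0,0,0,0]]]}}

```text
clock: 3.07
position: [568.5, -102.6, 79.1]
eef_rot: [[0.922, 0.388, 0.0], [0.388, -0.922, 0.0], [0.0, -0.0, -1.0]]
contact_force: [-10.9, -4.6, 26.1]
finger_gap: 0.309
grasp_force: 57.2
```

Emit:
{"api": "step_arm", "payload": {"moves": [[[20,0,0,0,0],[20,0,0,0,0],[20,0,0,0,0]]]}}

```text
clock: 3.32
position: [568.5, -102.5, 79.3]
eef_rot: [[0.922, 0.388, 0.0], [0.388, -0.922, 0.0], [0.0, -0.0, -1.0]]
contact_force: [-5.1, 3.6, 13.8]
finger_gap: 0.304
grasp_force: 58.1
```

Emit:
{"api": "step_arm", "payload": {"moves": [[[20,0,0,-5,0],[20,0,0,-5,0],[20,0,0,-5,0],[20,0,0,-4,0],[20,0,0,0,0]]]}}

```text
clock: 3.73
position: [568.3, -102.7, 97.9]
eef_rot: [[0.922, 0.388, -0.0], [0.388, -0.922, 0.0], [-0.0, -0.0, -1.0]]
contact_force: [-2.7, 3.1, -6.6]
finger_gap: 0.306
grasp_force: 59.3
```

```bash
python3 - <<'E'
from h import *
a=grab('side','s2');print(telemetry.read_state()['position'],telemetry.read_state()['contact_force'])
cv2.imwrite('pics/s2c.png',cv2.resize(a['frame'][120:220,200:333],(800,600),interpolation=cv2.INTER_CUBIC)[:,:,::-1])
E
```

```text
[ 568.25756356 -102.69098056   97.49784687] [-1.30682118  3.38784874 -7.4273945 ]
```

View pics/s2c.png

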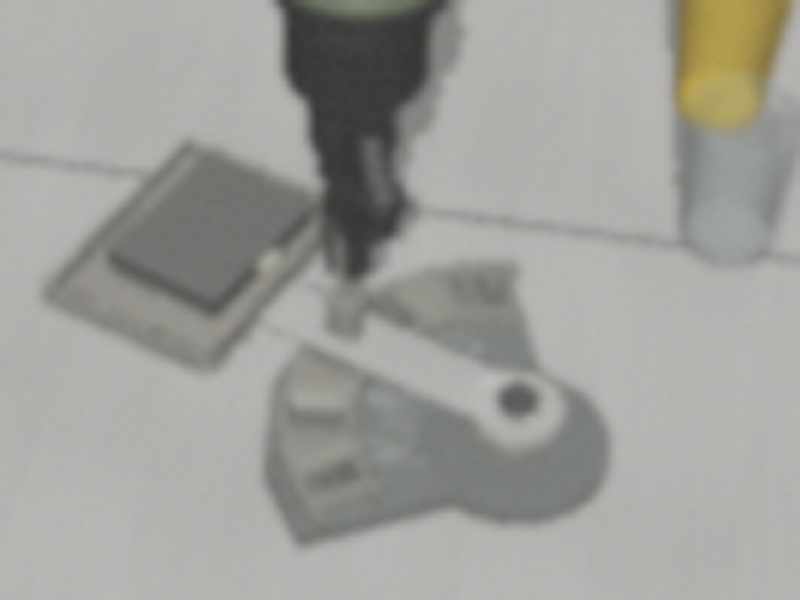

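The pin is up: the knob is raised about 18 mm with 7 N of spring force, and the neck is visible at crop (345,300). Swinging −25° clockwise along the arc, turning the wrist with it.

Emit:
{"api": "step_arm", "payload": {"moves": [[[20,-3.3,3.5,0,2.5],[20,-3.3,3.5,0,2.5],[20,-3.3,3.5,0,2.5],[20,-3.3,3.5,0,2.5],[20,-3.3,3.5,0,2.5]]]}}

```text
clock: 4.2
position: [557.3, -124.2, 96.7]
eef_rot: [[0.984, 0.178, -0.002], [0.178, -0.984, 0.001], [-0.002, -0.001, -1.0]]
contact_force: [-5.2, 5.9, -6.3]
finger_gap: 0.307
grasp_force: 59.6
```

Emit:
{"api": "step_arm", "payload": {"moves": [[[20,-3.3,3.5,0,2.5],[20,-3.3,3.5,0,2.5],[20,-3.3,3.5,0,2.5],[20,-3.3,3.5,0,2.5],[20,-3.3,3.5,0,2.5]]]}}

```text
clock: 4.62
position: [542.0, -142.7, 96.6]
eef_rot: [[0.999, -0.039, -0.003], [-0.039, -0.999, 0.001], [-0.003, -0.001, -1.0]]
contact_force: [-6.1, 7.9, -6.0]
finger_gap: 0.307
grasp_force: 59.5
```

Emit:
{"api": "step_arm", "payload": {"moves": [[[20,0,0,0,0],[20,0,0,0,0],[20,0,0,0,0]]]}}

```text
clock: 4.87
position: [542.1, -142.6, 96.6]
eef_rot: [[0.999, -0.037, -0.003], [-0.037, -0.999, 0.001], [-0.003, -0.001, -1.0]]
contact_force: [-6.6, 6.3, -6.5]
finger_gap: 0.304
grasp_force: 59.6
```

```bash
python3 - <<'E'
from h import *
a=grab('side','s3');s=telemetry.read_state();p=s['position'];print(p,s['contact_force'],np.degrees(np.arctan2(p[1]+64.9,p[0]-463.6))-np.degrees(np.arctan2(-37.8,104.7)))
cv2.imwrite('pics/s3c.png',cv2.resize(a['frame'][120:220,200:333],(800,600),interpolation=cv2.INTER_CUBIC)[:,:,::-1])
E
```

```text
[ 542.10849039 -142.58153479   96.57577859] [-5.83485503  7.73257025 -7.26122608] -24.845467552488
```

View pics/s3c.png

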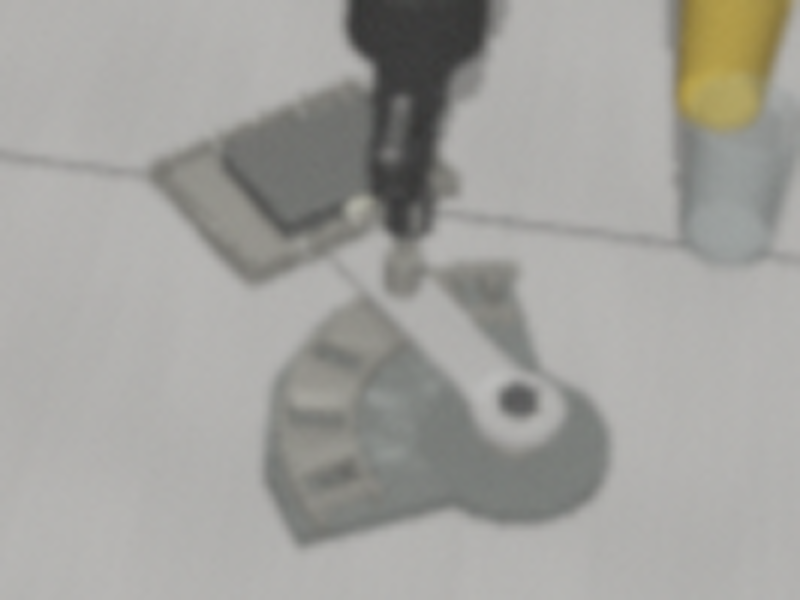

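The arm is at −24.8°, with the three holes now uncovered on the left and the case still in the tray. Lowering most of the way, then releasing and backing off.

Emit:
{"api": "step_arm", "payload": {"moves": [[[20,0,0,4,0],[20,0,0,4,0],[20,0,0,4,0],[20,0,0,0,0],[40,0,0,0,0]]]}}

```text
clock: 5.33
position: [543.1, -143.2, 84.9]
eef_rot: [[0.999, -0.037, -0.001], [-0.037, -0.999, 0.0], [-0.001, -0.0, -1.0]]
contact_force: [0.4, 0.2, 0.6]
finger_gap: 0.438
grasp_force: 0.0
```

Emit:
{"api": "step_arm", "payload": {"moves": [[[60,0,0,0,0],[60,0,0,0,0],[60,0,0,0,0],[75,0,0,0,0],[75,0,0,0,0]]]}}

```text
clock: 5.75
position: [543.6, -143.5, 85.5]
eef_rot: [[0.999, -0.038, 0.0], [-0.038, -0.999, -0.0], [0.0, 0.0, -1.0]]
contact_force: [-0.3, 0.2, 0.4]
finger_gap: 0.871
grasp_force: 0.0
```

Emit:
{"api": "step_arm", "payload": {"moves": [[[75,0,0,-20,0],[75,0,0,-30,0],[75,0,0,-35,0],[75,0,0,-35,0],[75,0,0,-30,0]]]}}

```text
clock: 6.17
position: [543.5, -143.5, 237.8]
eef_rot: [[0.999, -0.038, 0.001], [-0.038, -0.999, -0.0], [0.001, 0.0, -1.0]]
contact_force: [0.4, 0.0, -0.1]
finger_gap: 0.878
grasp_force: 0.0
```

Emit:
{"api": "step_arm", "payload": {"moves": [[[75,-30,0,0,0],[75,-30,0,0,0],[75,-30,0,0,0],[75,-30,0,0,0],[75,0,0,0,0]]]}}

```text
clock: 6.58
position: [418.9, -139.2, 235.5]
eef_rot: [[0.999, -0.039, -0.002], [-0.039, -0.999, -0.0], [-0.002, 0.0, -1.0]]
contact_force: [1.6, -0.7, 1.8]
finger_gap: 0.88
grasp_force: 0.0
```

```bash
python3 - <<'E'
from h import *
a=grab('side','s4');b=grab('top','t4');s=telemetry.read_state();print(s['clock'],s['position'],s['contact_force'])
P=np.array([world(a,u,v) for v in range(140,185) for u in range(245,285) if a['z_map'][v,u]>0])
m=P[(P[:,2]>75)&(P[:,2]<130)&(np.hypot(P[:,0]-542,P[:,1]+142)<30)]; print(len(m),m.mean(0),m.min(0),m.max(0))
o=np.hstack([cv2.resize(a['frame'][110:230,200:333],(400,360),interpolation=cv2.INTER_CUBIC),cv2.resize(b['frame'][120:300,170:370],(400,360),interpolation=cv2.INTER_CUBIC)])
cv2.imwrite('pics/f.png',o[:,:,::-1])
E
```

```text
6.6833 [ 423.2430461  -139.12471319  235.90633101] [ 1.08978792 -0.5361712   0.23546585]
81 [ 539.26242114 -136.91965743   94.38708478] [ 526.54453929 -159.98290049   75.01576326] [ 553.11646513 -125.16849927  106.47639617]
```

View pics/f.png

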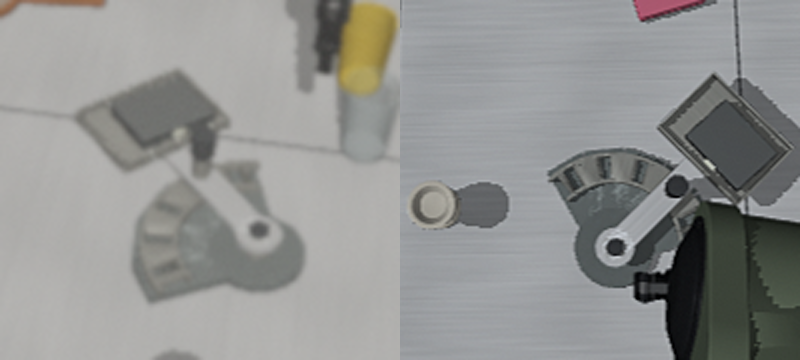

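The knob's height matches the start (mean 94.4 mm, top about 106 mm), so the pin is home. The case lies in the tray, the holder and tumbler are unmoved, and the robot is clear.

```bash
python3 -c "
from plant import sign_off
print(sign_off())"
```

```text
the job is handed in; nothing more can be done
None
```

The tray arm was swung to the first hole on the glass tumbler's side (about −25°), the pin measures home, the case is still in the tray, and the job is handed in; sign-off gave no verdict.

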